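# Hang the ear defenders and the headset on the rod bench's rail

## Task

Clear the two pieces of headgear off the rod-building bench: hang the ear defenders over the rail's bar on the robot's left of the white spool, and the phone headset over the same bar on the robot's right of it, each astride the bar with its headband resting on top and its ear pieces hanging down on either side, clear of the spool and the posts. Lower them on gently rather than dropping or ramming them, and leave everything else on the bench standing where it is.

Things in the scene. Friction and masses are not known exactly. Their poses are not given: they have to be found in the camera images.
- ear_defenders: Bulky ear defenders standing on two grey cups, arch up: 152 wide (own x), 66 deep (y), 145 high. Cups 78 high, 60 clear between their cushions. Steel arms slope in above 100 high to a black padded headband top 66 (x) x 28 (y) x 14 thick, upper face 145, underside 131 above the origin; pinch it from above across its 28 mm. Origin: centre of the underside, z up. 0.24 kg
- ear_defenders_under (a point): Centre of the underside of the ear defenders' headband top (131 above their origin), where the bar should bear.
- headset: Slim black phone headset standing on two ear pads, arch up: 138 wide (own x), 52 deep (y), 135 high. Ear pieces 52 high, 94 clear between them. Thin arms slope in above 90 high to a padded headband top 56 (x) x 22 (y) x 12 thick, upper face 135, underside 123 above the origin; pinch it from above across its 22 mm. A thin mic boom is folded up one arm. Origin: centre of the underside, z up. 0.15 kg
- headset_under (a point): Centre of the underside of the headset's headband top (123 above its origin), where the bar should bear.
- rail: Fixed rail: a round steel bar of 14 diameter along own y, its axis 145 above the bench, between two wooden posts 16 x 16 and 155 high at y = +-190, each on a foot 80 (x) x 30 (y) x 12 high. Origin: on the bench under the bar's middle; +y is to the robot's left.
- rail_bar (a point): Middle of the bar's axis, 145 above the bench.
- spool: White plastic spool fixed on the bar, coaxial with it, 64 diameter, 24 wide along the bar. It divides the bar into a left and a right part; where along the bar it sits varies. Origin: its centre on the bar's axis, own y along the bar.
- vise: Fly-tying vise, a bystander: heavy round base 110 diameter 16 high, upright steel stem 12 diameter, brass head at 175, jaws reaching 56 out along own -x at 192 high, a short rod 40 out along +x; 198 high overall. Origin: centre of the base's underside.
- thread_spool: Small wooden thread spool, a bystander standing between the cups of the ear defenders, under the arch: 32 diameter, 46 high. Origin: centre of its underside.
- varnish: Small amber bottle, a bystander standing close beside the headset: 34 diameter, 65 high. Origin: centre of its underside.
- epoxy_jar: Glass jar, a bystander: 68 diameter, 85 high. Origin: centre of its underside.
- reel: Fly reel lying flat, a bystander: 84 diameter, about 48 high. Origin: centre of its underside.
- scissors: Scissors lying flat, a bystander: about 140 long, 9 high. Origin: between handles and blades, on the underside.
- brush_cup: White ceramic cup, a bystander: 72 diameter, 95 high. Origin: centre of its underside.

How it is judged (in metres and radians):
At the end, for the whole second after the job is handed in: Ear defenders hang left of the spool, headset right: each headband's underside on the bar (within 30 mm sideways, 138-170 mm up), its middle over 45 (headset 38) mm from the spool's and under 155 mm from the rail's, own y within 0.35 rad of the bar, upright within 0.35 rad, at rest (x of ear_defenders_under in the frame of rail between -0.03 and 0.03 m and z of ear_defenders_under in the frame of rail between 0.138 and 0.17 m and y of ear_defenders_under in the frame of spool above 0.045 m and y of ear_defenders_under in the frame of rail below 0.155 m and angle between the y axis of each of ear_defenders, headset and the y axis of rail, either way round below 0.35 rad and angle between each of ear_defenders, headset's own z axis and vertical below 0.35 rad and linear speed of each of ear_defenders, headset below 0.03 m/s and contact force between each of ear_defenders, headset and rail above 0.3 N and x of headset_under in the frame of rail between -0.03 and 0.03 m and z of headset_under in the frame of rail between 0.138 and 0.17 m and y of headset_under in the frame of spool below -0.038 m and y of headset_under in the frame of rail above -0.155 m); the robot touches nothing.
It fails at once if the vise is pushed more than 30 mm or tipped (distance of vise from where it was at the start of the episode above 0.03 m or angle between vise's own z axis and vertical above 0.5 rad).
It fails at once if the thread spool or the varnish bottle is pushed more than 30 mm or knocked over (distance of any of thread_spool, varnish from where it was at the start of the episode above 0.03 m or angle between any of thread_spool, varnish's own z axis and vertical above 0.5 rad).
It fails at once if the jar, reel, scissors or cup is pushed more than 30 mm or knocked over (distance of any of epoxy_jar, reel, scissors, brush_cup from where it was at the start of the episode above 0.03 m or angle between any of epoxy_jar, reel, scissors, brush_cup's own z axis and vertical above 0.5 rad).
It fails at once if the ear defenders or the headset is let go while its headband is over 20 mm above the bar ((height (world z) of ear_defenders_under above 0.172 m and contact force between ear_defenders and the fingers below 0.1 N) or (height (world z) of headset_under above 0.172 m and contact force between headset and the fingers below 0.1 N)).
It fails at once if the ear defenders or the headset is rammed onto the rail (over 75 N) (contact force between any of ear_defenders, headset and rail above 75 N).
It also fails if it takes over 64 s, if anything falls off the work surface, if the arm or the gripper's body presses on something with over 40 N, if the wrist force passes 120 N, or if a joint passes its speed limit or range.

## Robot

A 6-joint arm with a two-finger parallel gripper is mounted at the origin on the work surface. World frame = base frame: x ahead of the robot, y to its left, z up, the work surface at z = 0. Lengths are in m, angles in degrees, forces in N, time in s.
With the tool pointing down it reaches from about 0.4 to 0.825 m from the base axis. Payload 7 kg.
Tool frame: the origin (TCP) lies at the centre of the arm's flange, where the gripper is bolted on; the fingertips stand 178 mm ahead of it and the grasp point (between the pads) lies 159 mm ahead of it; z points along the fingers, y is the line along which they close (so a half turn about z gives the same grasp; the last joint's range is limited). The gripper opens to 88 mm and grips with 3 to 60 N. Pads are 19 mm wide; open, the fingers measure 130 mm over their backs; the gripper's body (78 mm by 193 mm) begins 47 mm behind the grasp point.
Start: joints at [-47.836, 20.546, 0.682, 0, -70.136, -16.507], TCP at [0.292, -0.608, 0.405] pointing down, gripper open.
Joint ranges: [-176.03, 176.03], [-82.01, 121.73], [-58.28, 71.71], [-173.87, 95.51], [-174.79, -0.11], [-173.66, 173.66]. Speed limits (degrees/s): [136.94, 136.94, 172.46, 180, 180, 180].

## Interface

Orientations are given as [roll, pitch, yaw] about the fixed x, y, z axes, in that order (R = Rz(yaw) Ry(pitch) Rx(roll)).
In Python, from plant import telemetry, snapshot, workorder, nets gives the robot as it stands.
- The arm moves only by the shell command python3 -m creep 'ROWS'. ROWS is JSON, a list that holds one entry, the list of rows, each a list of 5 numbers: the shift along the tool's x, y, z normalised to -1 to 1, where 1 is 0.2 m, then the turn about the tool's z normalised to -1 to 1, where 1 is pi/2 rad, then the opening, from 0 (shut) to 1 (fully open). In form: [[[x, y, z, spin, hand], ...]]. A call has 1 to 8 rows; each row shifts and turns the commanded pose from where the row before left it, along the tool's axes as they then stand; what a row does not reach is not made up. A row lasts 1/12 s, in which the tool goes at most 41.7 mm and 7.16 degrees, less where a joint would pass 70% of its speed; a pose out of reach is approached as far as the arm can. A call with a number of a shift or a turn outside -1 to 1 is refused whole. A call with a gripper value outside its range is refused whole. The fingers move at their own pace and stop on an object; the grip force is fixed at half the most. Time passes only in rows, so rows that do not move let the fingers close. It gives the time, the measured TCP pose, the force, the opening and the grip force at its end, in the units of the state.
- telemetry.get_obs(): the state, without advancing time (a new reading comes with each control period).
- snapshot(name): name is "scene" or "top" or "wrist"; returns a dict with "frame" (420x560x3 uint8, red, green, blue), "fx", "fy", "cx", "cy" (pixels), "rvec" (rotation vector, rad) and "tvec" (3), from world to camera coordinates, as OpenCV has them; the wrist camera has in their place "mount" (4x4, takes a point from camera to tool coordinates, whose origin is the TCP and whose axes are the flange's). Camera axes: x right, y down, z forward; pixel columns grow to the right and rows downward; lengths in m; the calibration is good to about 2 mm. A picture is of the moment at which its call begins: read the wrist's pose just before it. There is no depth.
- workorder.close_job(): hands the job in; it is judged then, once.
Trained networks look in a picture, given as the dict that the camera call returned (one of the last four; its "shot" number tells which), for a name from the list of things; names that differ only in an ending like _2 or _b are one class to them, and where a whole thing is asked for, a point or a joint stands for the part that bears it (a point fixed in the world has none). Each returns a list of dicts, best first, with "confidence" (0 to 1); they miss things now and then, are a little off and sometimes report something else, mostly with a low value. They report only what shows in the picture. A call takes as long as a camera call.
- nets.find_in(picture, query): "uv" ([column, row] in pixels, amid what is visible of it).
- nets.masks_of(picture, query): "region" (420x560 bool, what is visible of it) and "uv" ([column, row] in pixels, amid what is visible of it).
- nets.landmark_of(picture, query): "uv" ([column, row] in pixels: a listed point, or the origin of a listed thing).
The state is a dict: "clock": time; "joint_pos": joint angles; "qvel": joint speeds; "tau": joint torques, N m; "tool_pos": TCP position; "orientation": TCP orientation; "force": force on the tool from outside, world axes, zero at the start; "moment": the same for the moment, N m; "opening": finger opening in m; "gripper_force": force on a finger pad.
Only numpy, scipy, OpenCV 4.12 (cv2) and the standard library are available. Lean on these libraries where they do the work, as an engineer would, in place of code of your own. Each camera call takes 0.05 s, during which the arm holds its last target. There are 200 camera calls.

## Working session

There is one attempt and no reset: what is moved stays moved. The work goes in short steps, Python scripts to look and compute and a shell command to move; the robot and the scene stay as the last step left them, time stands still between calls to the robot, and variables do not carry over. Pictures are saved under pics/ and viewed, at most 11 in all, crops included, and the job is handed in when it is done.

```bash
mkdir -p pics; cat > h.py <<'E'
import numpy as np, cv2
from plant import telemetry, snapshot, workorder, nets
def cam(s):
    R=cv2.Rodrigues(np.array(s['rvec'],float))[0]; t=np.array(s['tvec'],float).ravel()
    K=np.array([[s['fx'],0,s['cx']],[0,s['fy'],s['cy']],[0,0,1]]); return K,R,t
def ray(s,uv):
    K,R,t=cam(s); d=R.T@np.linalg.inv(K)@np.array([uv[0],uv[1],1.]); return -R.T@t,d/np.linalg.norm(d)
def atz(s,uv,z):
    c,d=ray(s,uv); return c+d*(z-c[2])/d[2]
def proj(s,p):
    K,R,t=cam(s); q=K@(R@np.array(p,float)+t); return q[:2]/q[2]
def tri(l):
    A=0;b=0
    for c,d in l:
        M=np.eye(3)-np.outer(d,d); A=A+M; b=b+M@c
    return np.linalg.solve(A,b)
E
python3 - <<'E'
from h import *
S=snapshot('scene');T=snapshot('top')
cv2.imwrite('pics/s.png',S['frame'][...,::-1]);cv2.imwrite('pics/t.png',T['frame'][...,::-1])
np.set_printoptions(precision=3,suppress=True)
print(ray(S,(280,210)),ray(T,(280,210)))
for n in ['ear_defenders','ear_defenders_under','headset','headset_under','rail_bar','rail','spool','vise','thread_spool','varnish','epoxy_jar','reel','brush_cup','scissors']:
    a=nets.landmark_of(S,n);b=nets.landmark_of(T,n)
    o=[n]
    for x in(a,b): o.append((np.round(x[0]['uv'],1),round(x[0]['confidence'],2)) if x else None)
    if a and b:
        r=[ray(S,a[0]['uv']),ray(T,b[0]['uv'])];p=tri(r);o.append(p)
        o.append(max(np.abs(proj(S,p)-a[0]['uv'])))
    print(*o)
print(telemetry.get_obs())
E
```

```text
(array([ 0.905, -0.537,  1.129]), array([-0.263,  0.487, -0.833])) (array([0.483, 0.034, 1.304]), array([ 0.09 , -0.005, -0.996]))
ear_defenders (array([271.7, 149.4]), 0.79) (array([197.8, 265.5]), 0.79) [0.43  0.295 0.004] 0.41115039551465316
ear_defenders_under (array([274.1, 121.9]), 0.59) (array([187.9, 267.7]), 0.83) [0.431 0.305 0.108] 0.5527048204553466
headset None (array([353.7, 257.9]), 0.83)
headset_under (array([166.6, 264. ]), 0.61) (array([361., 262.]), 0.57) [ 0.435 -0.198  0.129] 0.38945856552322766
rail_bar (array([294.3, 243.8]), 0.85) (array([299.7, 186.3]), 0.71) [ 0.66  -0.027  0.141] 2.1241611998473786
rail None (array([299.5, 193.5]), 0.63)
spool (array([298.4, 234.8]), 0.97) (array([366.1, 261. ]), 0.48) [ 0.575 -0.132  0.333] 70.54916752705299
vise (array([219.6, 233.4]), 0.71) None
thread_spool (array([273.4, 149.8]), 0.55) (array([198. , 264.8]), 0.51) [0.434 0.296 0.004] 0.1492599148878071
varnish (array([171.4, 313.9]), 0.57) (array([370.5, 253.2]), 0.69) [ 0.457 -0.256 -0.009] 0.7172814552682496
epoxy_jar (array([188.8, 389.2]), 0.86) (array([410.3, 211.7]), 0.57) [ 0.589 -0.387 -0.004] 2.6844399753274217
reel (array([333. , 159.2]), 0.79) (array([178.1, 211.9]), 0.96) [ 0.602  0.358 -0.007] 1.8055699172750224
brush_cup (array([302.3, 114.4]), 0.9) (array([145.1, 262.8]), 0.98) [ 0.443  0.466 -0.003] 0.4541230503485849
scissors (array([325.6, 298.4]), 0.58) (array([307.1, 161.6]), 0.6) [ 0.761 -0.06   0.012] 3.0221339516993453
{'clock': 1.5, 'joint_pos': array([-47.839,  20.546,   0.682,  -0.001, -70.136, -16.507]), 'qvel': array([ 0.096, -0.028, -0.016, -0.034,  0.016,  0.008]), 'tau': array([  0.001, -58.238,  29.329,   7.002,   0.012,  -0.   ]), 'tool_pos': array([ 0.292, -0.608,  0.405]), 'orientation': array([ 179.999,    0.   , -154.346]), 'force': array([-0.728, -0.918, -0.524]), 'moment': array([0.058, 0.01 , 0.007]), 'gripper_force': 0.0, 'opening': 0.08729199235530281}
```

View pics/s.png

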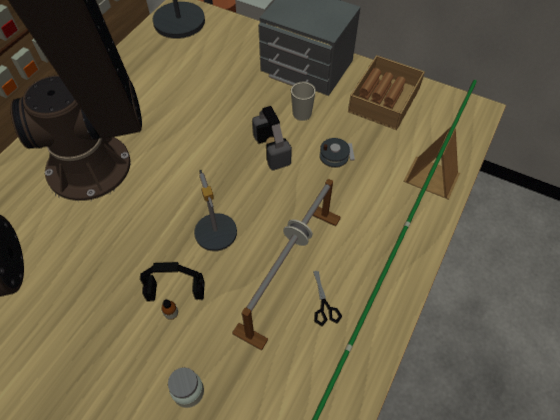

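View pics/t.png

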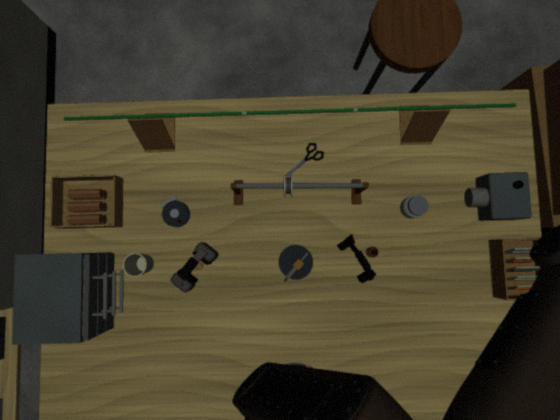

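The scene view shows the headset at about (173,280) with the varnish beside it, the ear defenders at (272,138), the rail from (248,330) to (328,190) with the spool at (298,233), and the vise at (215,232). The top view agrees: robot at the bottom, ear defenders at (194,268), headset at (357,258), spool at (289,185).

```bash
python3 - <<'E'
from h import *
np.set_printoptions(precision=3,suppress=True)
S=snapshot('scene');T=snapshot('top')
for n in ['ear_defenders','headset','spool','rail','vise']:
  for nm,c in(('S',S),('T',T)):
    m=nets.masks_of(c,n)
    for k in m[:2]:
        if k['confidence']<.3: continue
        ys,xs=np.nonzero(k['region']);(cx,cy),(w,h),a=cv2.minAreaRect(np.c_[xs,ys].astype(np.float32))
        box=cv2.boxPoints(((cx,cy),(w,h),a));z={'spool':.145,'rail':.145,'ear_defenders':.09,'headset':.09,'vise':.02}[n]
        P=np.array([atz(c,b,z)[:2] for b in box])
        e=P[1]-P[0],P[2]-P[1];e=max(e,key=lambda v:v@v)
        print(n,nm,round(k['confidence'],2),len(xs),(xs.min(),xs.max(),ys.min(),ys.max()),'ctr',atz(c,(cx,cy),z)[:2],'len',np.linalg.norm(e),'ang',np.degrees(np.arctan2(e[1],e[0])))
# bar ends by picture: post tops z=.155
for uv in [(329,182),(248,310)]: print('S',atz(S,uv,.155))
for uv in [(236,185),(365,185),(289,185)]: print('T',atz(T,uv,.150))
for uv in [(298,233)]: print(atz(S,uv,.145))
for q in ['headset_under','ear_defenders_under','rail_bar','spool']:
  for c in(S,T):
    print(q,[(np.round(k['uv'],1),round(k['confidence'],2)) for k in nets.landmark_of(c,q)[:2]])
cv2.imwrite('pics/t2.png',cv2.resize(T['frame'][160:310,160:400,::-1],None,fx=3.3,fy=3.3,interpolation=cv2.INTER_CUBIC))
E
```

```text
ear_defenders S 0.92 1388 (np.int64(252), np.int64(291), np.int64(107), np.int64(169)) ctr [0.445 0.263] len 0.21323016498733927 ang -42.868326826144845
ear_defenders T 0.98 952 (np.int64(170), np.int64(217), np.int64(243), np.int64(292)) ctr [0.43  0.292] len 0.1565635162026059 ang -39.56772799585202
headset S 0.87 978 (np.int64(140), np.int64(204), np.int64(263), np.int64(300)) ctr [ 0.452 -0.214] len 0.1466671285907966 ang 30.82317119294549
headset T 0.8 507 (np.int64(338), np.int64(374), np.int64(236), np.int64(282)) ctr [ 0.438 -0.191] len 0.1433211214165286 ang -150.65758340149475
spool S 0.84 510 (np.int64(283), np.int64(311), np.int64(220), np.int64(245)) ctr [0.657 0.005] len 0.06817287563868732 ang -8.765466233464794
spool S 0.56 1685 (np.int64(193), np.int64(236), np.int64(171), np.int64(251)) ctr [ 0.445 -0.056] len 0.22294216496831099 ang -32.23560743700592
spool T 0.46 135 (np.int64(284), np.int64(291), np.int64(177), np.int64(195)) ctr [0.658 0.006] len 0.052432977940588085 ang 178.19493010147676
rail S 0.61 2068 (np.int64(234), np.int64(340), np.int64(179), np.int64(3
[... 291 characters left out ...]
tr [0.59  0.336] len 0.08507003599081385 ang -136.07799588374513
vise T 0.96 1007 (np.int64(278), np.int64(313), np.int64(244), np.int64(280)) ctr [ 0.435 -0.014] len 0.10932828008554916 ang -68.46345638746479
S [0.663 0.159 0.155]
S [ 0.656 -0.215  0.155]
T [0.664 0.154 0.15 ]
T [ 0.653 -0.216  0.15 ]
T [0.66  0.001 0.15 ]
[0.66  0.003 0.145]
headset_under [(array([165.5, 264. ]), 0.73)]
headset_under [(array([363. , 265.8]), 0.84), (array([148. , 263.6]), 0.36)]
ear_defenders_under [(array([289.8, 272.8]), 0.51)]
ear_defenders_under [(array([188.5, 269.4]), 0.93)]
rail_bar [(array([294.1, 245.2]), 0.9)]
rail_bar []
spool [(array([299.8, 235.2]), 0.78)]
spool [(array([288. , 185.3]), 0.61)]
```

View pics/t2.png

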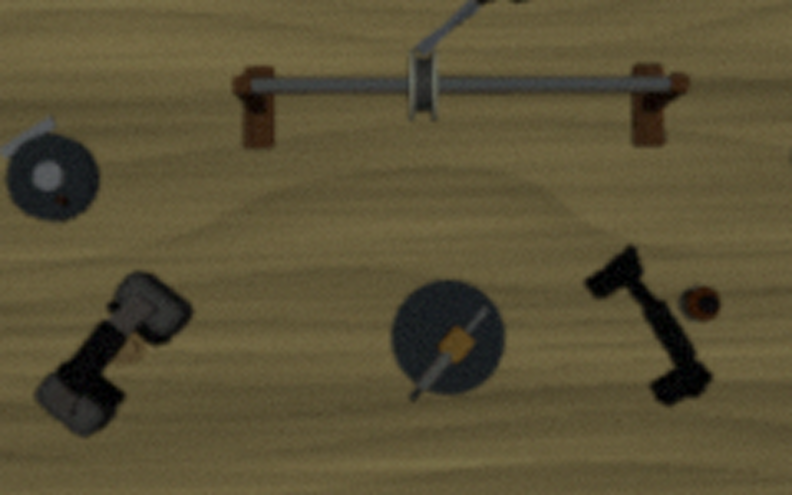

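The crop confirms the rail running along y with the spool left of its middle. The ear-defender headband is centred near full-image (189,267) and the headset headband near (361,258). Now I'll work out the first move.

```bash
cat >> h.py <<'E'
from scipy.spatial.transform import Rotation as Ro
np.set_printoptions(precision=4,suppress=True)
def pose():
    o=telemetry.get_obs(); return np.array(o['tool_pos']),Ro.from_euler('xyz',o['orientation'],degrees=True).as_matrix(),o
def plan(goal,yaw,src=None,syaw=None):
    """shift in tool units from src, then spin units (done after the shift)"""
    p,R,o=pose()
    if src is not None: p=np.array(src)
    y0=o['orientation'][2] if syaw is None else syaw
    R=Ro.from_euler('xyz',[180,0,y0],degrees=True).as_matrix()
    d=R.T@(np.array(goal)-p); s=-((yaw-y0+180)%360-180)/90
    print('shift units',d/.2,'min rows',np.linalg.norm(d)/.0417,'spin',s,'rows',abs(s)*90/7.16)
def wsnap(name=None):
    p,R,o=pose(); s=snapshot('wrist'); M=np.array(s['mount'])
    W=np.eye(4);W[:3,:3]=R;W[:3,3]=p; C=np.linalg.inv(W@M)
    s['rvec']=cv2.Rodrigues(C[:3,:3])[0].ravel(); s['tvec']=C[:3,3]
    if name: cv2.imwrite('pics/'+name,s['frame'][...,::-1])
    return s
E
python3 - <<'E'
from h import *
s=wsnap();print(np.array(s['mount']),s['fx'])
T=snapshot('top')
print(atz(T,(361,258),.13),atz(T,(188.8,266.7),.14))
plan((.40,-.20,.42),-149)
E
```

```text
[[ 0.0011 -0.9671 -0.2545  0.0683]
 [ 1.      0.0011  0.0004  0.0006]
 [-0.0001 -0.2545  0.9671  0.0207]
 [ 0.      0.      0.      1.    ]] 301.5053984315407
[ 0.4453 -0.1988  0.13  ] [0.434  0.2943 0.14  ]
shift units [-1.3699  1.6075 -0.0766] min rows 10.136336666674191 spin -0.059372596948846494 rows 0.746303592932428
```

```bash
python3 -m creep '[[[-0.114,0.134,-0.006,0,1],[-0.114,0.134,-0.006,0,1],[-0.114,0.134,-0.006,0,1],[-0.114,0.134,-0.006,0,1],[-0.114,0.134,-0.006,0,1],[-0.114,0.134,-0.006,0,1],[-0.114,0.134,-0.006,0,1],[-0.114,0.134,-0.006,0,1]]]' | tail -c 600; python3 -m creep '[[[-0.114,0.134,-0.006,0,1],[-0.114,0.134,-0.006,0,1],[-0.114,0.134,-0.006,0,1],[-0.114,0.134,-0.006,0,1],[0,0,0,-0.06,1],[0,0,0,0,1],[0,0,0,0,1],[0,0,0,0,1]]]' | tail -c 600
python3 - <<'E'
from h import *
s=wsnap('w1.png')
for q in ['headset_under','headset']:
    for k in nets.landmark_of(s,q)[:2]: print(q,k['uv'],k['confidence'],atz(s,k['uv'],.123 if 'under' in q else 0))
for k in nets.masks_of(s,'headset')[:1]:
    ys,xs=np.nonzero(k['region']);print(k['confidence'],len(xs),xs.min(),xs.max(),ys.min(),ys.max())
    cv2.imwrite('pics/m1.png',k['region'].astype(np.uint8)*255)
print(pose()[2]['orientation'],pose()[0])
E
```

```text
clock: 3.27
tool_pos: [0.3638, -0.3346, 0.4145]
orientation: [-180.0, 0.0, -154.4]
force: [0.5, 0.0, -0.5]
opening: 0.0877
gripper_force: 0.0
clock: 3.93
tool_pos: [0.3994, -0.2006, 0.4191]
orientation: [-180.0, -0.0, -149.1]
force: [-0.7, 0.3, 0.3]
opening: 0.0872
gripper_force: 0.0
headset_under [255.8, 231.0] 0.63 [ 0.4363 -0.2052  0.123 ]
0.66 2947 241 284 150 257
[ 179.9891   -0.0211 -149.0951] [ 0.3993 -0.2009  0.4189]
```

View pics/w1.png

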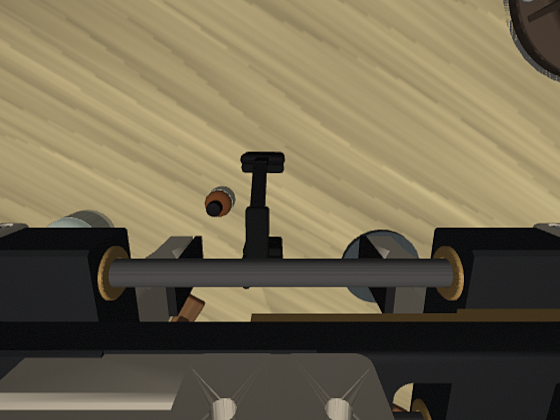

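The wrist view shows the headset headband at (258,207–258), partly hidden by the gripper bar, with the varnish at (217,202) beside it. I'll back off 60 mm to see all of it.

```bash
python3 -m creep '[[[0.15,0,-0.05,0,1],[0.15,0,-0.05,0,1],[0,0,0,0,1],[0,0,0,0,1]]]' | tail -c 600
python3 - <<'E'
from h import *
s=wsnap('w2.png')
for q in ['headset_under','headset','varnish']:
    for k in nets.landmark_of(s,q)[:2]: print(q,k['uv'],k['confidence'],atz(s,k['uv'],.123 if 'under' in q else 0))
cv2.imwrite('pics/w2c.png',cv2.resize(s['frame'][60:260,160:360,::-1],None,fx=3,fy=3))
for k in nets.masks_of(s,'headset')[:1]:
    m=k['region'];ys,xs=np.nonzero(m);print(k['confidence'],len(xs))
    for r in range(ys.min(),ys.max()+1,6):
        c=np.nonzero(m[r])[0]
        if len(c): print(r,c.min(),c.max(),atz(s,((c.min()+c.max())/2,r),.13)[:2])
np.save('w2.npy',s,allow_pickle=True)
E
```

```text
clock: 4.47
tool_pos: [0.3472, -0.232, 0.4397]
orientation: [-179.9, 0.1, -149.1]
force: [-0.0, -0.2, 0.1]
opening: 0.0875
gripper_force: 0.0
headset_under [258.0, 276.0] 0.85 [ 0.4353 -0.2068  0.123 ]
headset [265.3, 235.2] 0.88 [ 0.4333 -0.2058  0.    ]
headset [228.2, 230.3] 0.27 [ 0.4547 -0.2564  0.    ]
varnish [226.7, 228.4] 0.84 [ 0.4532 -0.2597  0.    ]
0.67 2178
193 251 264 [ 0.3543 -0.2533]
199 246 284 [ 0.3557 -0.244 ]
205 244 284 [ 0.3615 -0.2417]
211 245 283 [ 0.3668 -0.2386]
217 255 269 [ 0.3733 -0.2372]
223 256 268 [ 0.3787 -0.2341]
229 256 268 [ 0.3842 -0.2309]
235 255 267 [ 0.3903 -0.2285]
241 255 267 [ 0.396  -0.2253]
247 255 267 [ 0.4017 -0.222 ]
253 254 267 [ 0.4077 -0.2191]
289 246 282 [ 0.4418 -0.1951]
295 246 281 [ 0.4483 -0.192 ]
301 250 270 [ 0.4565 -0.1916]
307 252 268 [ 0.4629 -0.1879]
313 248 252 [ 0.475  -0.1936]
319 246 250 [ 0.4827 -0.1917]
```

View pics/w2c.png

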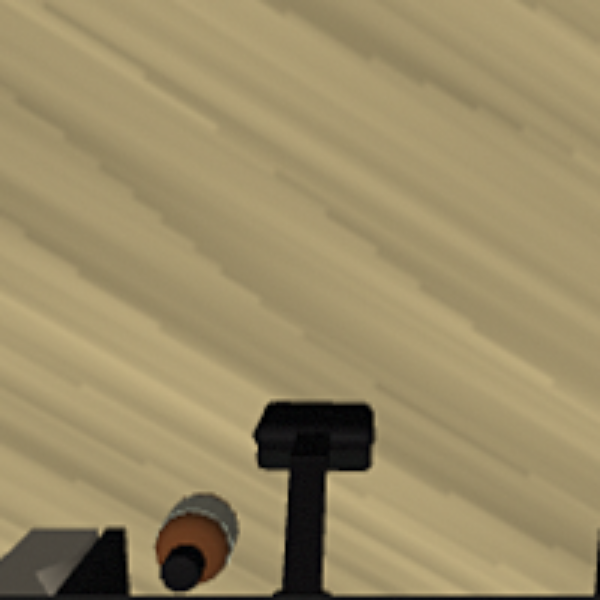

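The image top faces the robot, so I backed off the wrong way. The crop shows only the near ear pad at (265,205) and its arm, plus the varnish. I'll move forward past the headset instead.

```bash
python3 -m creep '[[[-0.175,0,0,0,1],[-0.175,0,0,0,1],[-0.175,0,0,0,1],[-0.175,0,0,0,1],[0,0,0,0,1],[0,0,0,0,1]]]' | tail -c 600
python3 - <<'E'
from h import *
s=wsnap()
for q in ['headset_under','headset']:
    for k in nets.landmark_of(s,q)[:2]: print(q,k['uv'],k['confidence'],atz(s,k['uv'],.123 if 'under' in q else 0))
cv2.imwrite('pics/w3c.png',cv2.resize(s['frame'][40:260,150:370,::-1],None,fx=2.7,fy=2.7))
for k in nets.masks_of(s,'headset')[:1]:
    m=k['region'];ys,xs=np.nonzero(m);print(k['confidence'],len(xs))
    for r in range(ys.min(),ys.max()+1,5):
        c=np.nonzero(m[r])[0]
        if len(c): print(r,c.min(),c.max(),atz(s,((c.min()+c.max())/2,r),.13)[:2])
E
```

```text
clock: 5.22
tool_pos: [0.4699, -0.1575, 0.4378]
orientation: [179.9, -0.1, -148.8]
force: [-0.3, 1.0, -0.5]
opening: 0.0876
gripper_force: 0.0
headset_under [253.3, 143.9] 0.71 [ 0.4375 -0.206   0.123 ]
headset [261.2, 136.0] 0.6 [ 0.434  -0.2079  0.    ]
0.94 3595
77 256 264 [ 0.3834 -0.2297]
82 241 282 [ 0.3863 -0.2264]
87 240 284 [ 0.3897 -0.2239]
92 241 283 [ 0.3933 -0.2218]
97 241 282 [ 0.3972 -0.2201]
102 248 280 [ 0.3997 -0.216 ]
107 250 264 [ 0.4067 -0.2192]
112 249 264 [ 0.4107 -0.2174]
117 245 267 [ 0.4147 -0.2156]
122 245 268 [ 0.4183 -0.213 ]
127 245 267 [ 0.4224 -0.2112]
132 244 267 [ 0.4265 -0.2093]
137 245 267 [ 0.4301 -0.2067]
142 245 266 [ 0.4343 -0.2048]
147 245 266 [ 0.4383 -0.2025]
152 245 266 [ 0.4423 -0.2002]
157 245 267 [ 0.4461 -0.1974]
162 245 267 [ 0.4501 -0.1951]
167 245 267 [ 0.4543 -0.1927]
172 246 267 [ 0.4581 -0.1899]
177 246 280 [ 0.4591 -0.1821]
182 242 281 [ 0.464  -0.1809]
187 242 281 [ 0.4683 -0.1784]
192 241 281 [ 0.4728 -0.1764]
197 251 277 [ 0.4756 -0.1713]
202 250 264 [ 0.4835 -0.1747]
207 241 249 [ 0.494  -0.1822]
212 241 248 [ 0.4987 -0.1801]
```

View pics/w3c.png

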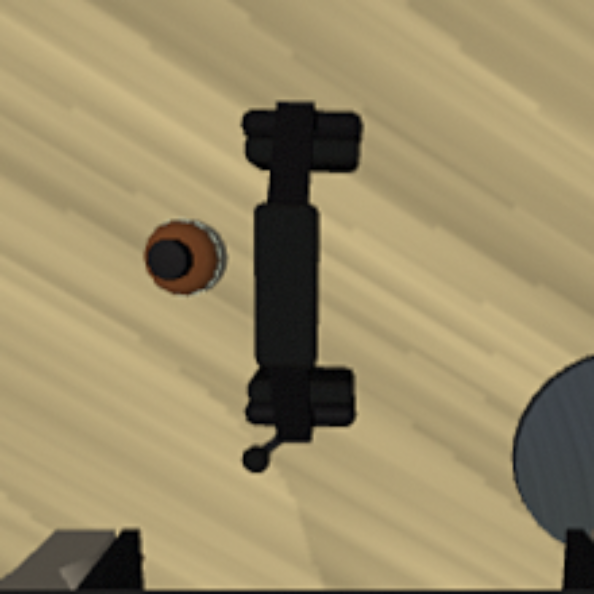

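The crop shows the whole headset. The headband spans crop (287,205–365), which is full-image rows 116–175 at column 256, and gives a centre of about (0.437, -0.203) with its long axis at 30.6°. The varnish is at crop (185,258).

```bash
python3 - <<'E'
from h import *
plan((.437,-.203,.3025),-149.3)
E
```

```text
shift units [ 0.2446 -0.1094  0.6823] min rows 3.5157142680651208 spin 0.003796774126883267 rows 0.047724814444063415
```

```bash
python3 -m creep '[[[0.122,-0.055,0,0.004,1],[0.122,-0.055,0,0,1],[0,0,0.12,0,1],[0,0,0.12,0,1],[0,0,0.12,0,1],[0,0,0.12,0,1],[0,0,0.1,0,0.6],[0,0,0.1,0,0.6]]]' | tail -c 600;  python3 -m creep '[[[0,0,0,0,0.6],[0,0,0,0,0.6]]]'
python3 - <<'E'
from h import *
plan((.437,-.203,.3025),-149.3)
E
```

```text
clock: 6.08
tool_pos: [0.4366, -0.2033, 0.3025]
orientation: [-180.0, 0.0, -149.4]
force: [0.0, 0.1, 0.3]
opening: 0.0792
gripper_force: 0.0
clock: 6.25
tool_pos: [0.4369, -0.2032, 0.303]
orientation: [180.0, -0.1, -149.3]
force: [0.2, 0.5, 0.6]
opening: 0.0664
gripper_force: 0.0
shift units [-0.0008  0.0004  0.0027] min rows 0.013858574575515235 spin -0.0004382792294175412 rows 0.005509096459159037
```

```bash
python3 -m creep '[[[0,0,0.003,0,0],[0,0,0,0,0],[0,0,0,0,0],[0,0,0,0,0],[0,0,0,0,0],[0,0,0,0,0],[0,0,0,0,0],[0,0,0,0,0]]]'; python3 -m creep '[[[0,0,-0.04,0,0],[0,0,-0.06,0,0],[0,0,-0.1,0,0]]]'
```

```text
clock: 6.92
tool_pos: [0.4377, -0.2028, 0.3026]
orientation: [-180.0, 0.0, -149.3]
force: [-0.0, 0.3, 1.5]
opening: 0.0215
gripper_force: 30.0
clock: 7.17
tool_pos: [0.4368, -0.2026, 0.3416]
orientation: [179.8, -0.2, -149.3]
force: [0.6, -0.0, -2.0]
opening: 0.0215
gripper_force: 30.0
```

Gripped at 21.5 mm, the headband's width, and holding. Next: lift, then carry it to the rail.

```bash
python3 -m creep '[[[0,0,-0.15,0,0],[0,0,-0.15,0,0],[0,0,-0.15,0,0],[0,0,-0.15,0,0],[0,0,-0.13,0,0],[0,0,-0.05,0,0],[0,0,0,0,0],[0,0,0,0,0]]]'
python3 - <<'E'
from h import *
plan((.658,-.110,.495),-181.4)
s=wsnap('w4.png')
for k in nets.landmark_of(s,'headset_under')[:1]: print(k['uv'],k['confidence'],atz(s,k['uv'],pose()[0][2]-.1795))
E
```

```text
clock: 7.83
tool_pos: [0.4372, -0.2026, 0.4979]
orientation: [180.0, 0.0, -149.3]
force: [0.3, 0.4, -1.9]
opening: 0.0216
gripper_force: 30.0
shift units [-1.1855 -0.1654  0.0147] min rows 5.741586634099716 spin 0.3565218202694019 rows 4.4814195285260015
[277.8, 248.7] 0.58 [ 0.4368 -0.2035  0.3172]
```

```bash
python3 -m creep '[[[-0.08,-0.011,0,0,0],[-0.14,-0.02,0,0,0],[-0.18,-0.025,0,0,0],[-0.18,-0.025,0,0,0],[-0.18,-0.025,0,0,0],[-0.18,-0.025,0,0,0],[-0.15,-0.02,0,0,0],[-0.095,-0.014,0,0,0]]]'; python3 -m creep '[[[0,0,0,0.05,0],[0,0,0,0.07,0],[0,0,0,0.07,0],[0,0,0,0.07,0],[0,0,0,0.06,0],[0,0,0,0.037,0],[0,0,0,0,0],[0,0,0,0,0]]]'
python3 - <<'E'
from h import *
plan((.658,-.110,.345),-181.4)
s=snapshot('scene');t=snapshot('top')
cv2.imwrite('pics/s5.png',np.hstack([cv2.resize(s['frame'][150:400,180:380],(480,600)),cv2.resize(t['frame'][140:240,210:390],None,fx=1.75,fy=1.75)[:1]*0 if 0 else cv2.copyMakeBorder(cv2.resize(t['frame'][140:260,270:400],(320,295)),0,305,0,0,0)])[...,::-1])
for n,c in(('s',s),('t',t)):
  for k in nets.landmark_of(c,'headset_under')[:1]: print(n,k['uv'],k['confidence'],atz(c,k['uv'],pose()[0][2]-.1795))
E
```

```text
clock: 8.6
tool_pos: [0.6613, -0.1083, 0.495]
orientation: [179.9, -0.2, -149.3]
force: [0.4, 0.0, -1.8]
opening: 0.0217
gripper_force: 30.0
clock: 9.27
tool_pos: [0.6586, -0.1098, 0.4967]
orientation: [-180.0, -0.1, 178.7]
force: [0.1, -0.4, -1.3]
opening: 0.0219
gripper_force: 30.0
shift units [ 0.0029 -0.0009  0.7586] min rows 3.638555934051565 spin 0.0009653760497908731 rows 0.012134615151002595
s [271.5, 229.7] 0.75 [ 0.6558 -0.1095  0.3182]
t [336.0, 175.8] 0.79 [ 0.6532 -0.1098  0.3185]
```

View pics/s5.png

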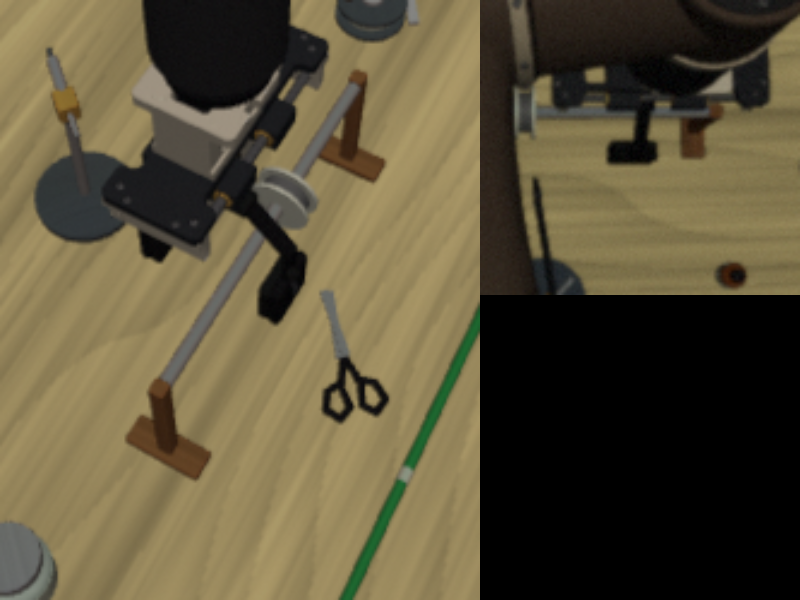

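The headset is held above the bar on the right part, ear pieces on both sides, clear of the spool and post. Lowering.

```bash
python3 -m creep '[[[0,0,0.1,0,0],[0,0,0.15,0,0],[0,0,0.15,0,0],[0,0,0.15,0,0],[0,0,0.12,0,0],[0,0,0.06,0,0],[0,0,0.03,0,0],[0,0,0,0,0]]]'; python3 -m creep '[[[0,0,0.015,0,0],[0,0,0.015,0,0],[0,0,0,0,0]]]';python3 -m creep '[[[0,0,0.01,0,0],[0,0,0.01,0,0],[0,0,0,0,0]]]'
```

```text
clock: 10.13
tool_pos: [0.6583, -0.1101, 0.3457]
orientation: [-180.0, -0.1, 178.6]
force: [-0.2, -0.5, -0.9]
opening: 0.0218
gripper_force: 30.0
clock: 10.38
tool_pos: [0.6584, -0.1101, 0.3413]
orientation: [180.0, 0.1, 178.6]
force: [-0.3, 0.7, -2.4]
opening: 0.0221
gripper_force: 30.0
clock: 10.63
tool_pos: [0.6581, -0.1101, 0.3364]
orientation: [180.0, -0.0, 178.6]
force: [-0.8, -0.0, -1.7]
opening: 0.0218
gripper_force: 30.0
```

```bash
python3 -m creep '[[[0,0,0.01,0,0],[0,0,0.01,0,0],[0,0,0,0,0],[0,0,0,0,0]]]';python3 -m creep '[[[0,0,0.005,0,0],[0,0,0,0,0]]]'
```

```text
clock: 10.97
tool_pos: [0.6582, -0.1101, 0.3323]
orientation: [-180.0, -0.0, 178.6]
force: [-0.6, 0.2, -1.4]
opening: 0.0217
gripper_force: 30.0
clock: 11.13
tool_pos: [0.6583, -0.1101, 0.3317]
orientation: [-180.0, 0.0, 178.6]
force: [0.2, 1.0, -1.5]
opening: 0.0217
gripper_force: 30.0
```

```bash
python3 -m creep '[[[0,0,0.005,0,0],[0,0,0,0,0]]]';python3 -m creep '[[[0,0,0.005,0,0],[0,0,0,0,0]]]'
```

```text
clock: 11.3
tool_pos: [0.6583, -0.1101, 0.3315]
orientation: [-180.0, 0.1, 178.6]
force: [-2.6, 1.4, 5.3]
opening: 0.0215
gripper_force: 30.0
clock: 11.47
tool_pos: [0.6582, -0.1101, 0.3314]
orientation: [-180.0, 0.1, 178.6]
force: [-4.8, 1.3, 9.4]
opening: 0.0217
gripper_force: 30.0
```

Contact at the expected height, up to 9 N. Release and lift off.

```bash
python3 -m creep '[[[0,0,-0.004,0,0.5],[0,0,0,0,0.5],[0,0,0,0,0.5],[0,0,0,0,0.5],[0,0,0,0,0.5]]]'; python3 -m creep '[[[0,0,-0.03,0,0.5],[0,0,-0.06,0,0.5],[0,0,-0.15,0,0.7],[0,0,-0.15,0,1],[0,0,-0.15,0,1],[0,0,0,0,1],[0,0,0,0,1]]]'
python3 - <<'E'
from h import *
s=snapshot('scene');t=snapshot('top')
for n,c in(('s',s),('t',t)):
  for k in nets.landmark_of(c,'headset_under')[:1]: print(n,k['uv'],k['confidence'],atz(c,k['uv'],.152))
  for k in nets.landmark_of(c,'ear_defenders_under')[:1]: print(n,k['uv'],k['confidence'],atz(c,k['uv'],.131))
plan((.46,.27,.44),141)
E
```

```text
clock: 11.88
tool_pos: [0.6584, -0.1102, 0.3304]
orientation: [-180.0, 0.0, 178.6]
force: [-0.3, 0.6, 0.8]
opening: 0.043
gripper_force: 1.1
clock: 12.47
tool_pos: [0.6583, -0.1102, 0.4418]
orientation: [180.0, 0.3, 178.6]
force: [-0.6, 0.1, -0.3]
opening: 0.0714
gripper_force: 0.0
s [275.9, 270.0] 0.59 [ 0.6619 -0.1064  0.152 ]
t [196.4, 267.8] 0.67 [0.4309 0.2701 0.152 ]
t [188.3, 269.1] 0.72 [0.4268 0.2979 0.131 ]
shift units [ 1.0378  1.8752 -0.0137] min rows 10.279444515348551 spin 0.4173657621717802 rows 5.246217680930198
```

```bash
python3 -m creep '[[[0.08,0.15,0,0,1],[0.088,0.158,0,0,1],[0.088,0.158,0,0,1],[0.088,0.158,0,0,1],[0.088,0.158,0,0,1],[0.088,0.158,0,0,1],[0.088,0.158,0,0,1],[0.088,0.158,0,0,1]]]'|grep pos; python3 -m creep '[[[0.088,0.158,0,0.07,1],[0.088,0.158,0,0.07,1],[0.088,0.158,0,0.07,1],[0.078,0.145,0,0.07,1],[0,0,0,0.07,1],[0,0,0,0.067,1],[0,0,0,0,1],[0,0,0,0,1]]]'
python3 - <<'E'
from h import *
s=wsnap()
for q in ['ear_defenders_under','thread_spool']:
    for k in nets.landmark_of(s,q)[:2]: print(q,k['uv'],k['confidence'],atz(s,k['uv'],.131 if 'under' in q else 0))
im=s['frame']
cv2.imwrite('pics/w6.png',im[...,::-1])
import pickle;pickle.dump(dict(s),open('w6.pkl','wb'))
for k in nets.masks_of(s,'ear_defenders')[:1]:
    m=k['region'];ys,xs=np.nonzero(m);print(k['confidence'],len(xs))
    for r in range(ys.min(),ys.max()+1,8):
        c=np.nonzero(m[r])[0]
        if len(c): print(r,c.min(),c.max(),atz(s,((c.min()+c.max())/2,r),.14)[:2])
E
```

```text
tool_pos: [0.5242, 0.1457, 0.4379]
clock: 14.1
tool_pos: [0.4994, 0.2607, 0.4368]
orientation: [179.9, -1.7, 142.6]
force: [0.1, -0.3, -0.8]
opening: 0.0873
gripper_force: 0.0
ear_defenders_under [261.6, 124.9] 0.65 [0.4265 0.2959 0.131 ]
0.73 6630
52 248 250 [0.3737 0.3244]
60 240 298 [0.3889 0.3341]
68 239 299 [0.3938 0.3302]
76 239 299 [0.3989 0.3263]
84 242 298 [0.4045 0.323 ]
92 242 296 [0.4092 0.3183]
100 247 294 [0.4152 0.3153]
108 250 280 [0.4175 0.3074]
116 249 280 [0.4226 0.3029]
124 248 280 [0.4277 0.2983]
132 248 280 [0.4332 0.294 ]
140 249 279 [0.4387 0.2897]
148 249 279 [0.4443 0.2854]
156 241 292 [0.4513 0.2828]
164 241 292 [0.457  0.2783]
172 239 294 [0.4628 0.2738]
180 239 294 [0.4687 0.2692]
188 240 293 [0.4746 0.2646]
```

View pics/w6.png

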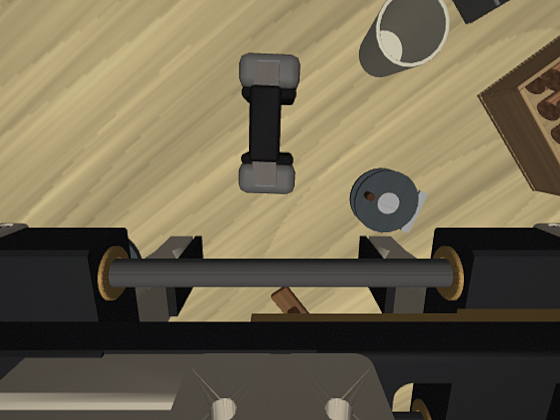

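The wrist view shows the black headband at rows 87–160, columns 249–280, with the cups at (270,72) and (267,177). The arm wasn't fully settled (pitch -1.7°), so I'll recheck after a pause.

```bash
python3 -m creep '[[[0,0,0,0,1],[0,0,0,0,1],[0,0,0,0,1]]]'
python3 - <<'E'
from h import *
s=wsnap()
for k in nets.landmark_of(s,'ear_defenders_under')[:1]: print(k['uv'],k['confidence'],atz(s,k['uv'],.131))
g=s['frame'].max(2).astype(int)
# dark band in column strip => headband rows
st=g[60:200,255:275].mean(1); d=np.nonzero(st<50)[0]+60; print(d.min(),d.max(),len(d))
for r in (d.min(),(d.min()+d.max())/2,d.max()):
    c=np.nonzero(g[int(r),235:300]<50)[0]+235; print(r,c.min(),c.max(),atz(s,((c.min()+c.max())/2,r),.145))
plan((.428,.298,.31),140.6)
E
```

```text
clock: 14.55
tool_pos: [0.4988, 0.261, 0.4375]
orientation: [179.8, -1.7, 142.7]
force: [0.1, -1.3, -0.9]
opening: 0.0878
gripper_force: 0.0
[262.6, 124.1] 0.76 [0.4261 0.2976 0.131 ]
86 161 76
86 243 296 [0.4058 0.3219 0.145 ]
123.5 249 279 [0.4273 0.2991 0.145 ]
161 242 291 [0.4544 0.2809 0.145 ]
shift units [ 0.394  -0.0673  0.6375] min rows 3.6089275457026506 spin 0.02351545896306801 rows 0.2955853780273912
```

```bash
python3 -m creep '[[[0.1,-0.017,0,0.02,1],[0.1,-0.017,0,0,1],[0.1,-0.017,0,0,1],[0,0,0,0,1],[0,0,0,0,1]]]'
python3 - <<'E'
from h import *
print(pose()[2]['joint_pos'],pose()[2]['qvel'])
plan((.428,.298,.31),140.6)
E
```

```text
clock: 15.07
tool_pos: [0.4709, 0.2645, 0.4382]
orientation: [179.4, -4.2, 143.4]
force: [-0.5, 0.6, 0.2]
opening: 0.0879
gripper_force: 0.0
[  48.4077    7.0176  -11.1033   -4.4233  -71.6838 -173.6024] [-0.4662  0.8108  0.4815  0.6297  0.1533 -0.0186]
shift units [0.272  0.007  0.6412] min rows 3.3407587590053724 spin 0.03160029897834736 rows 0.39721046201833277
```

Joint 6 is at its limit, so I'll use the equivalent half-turned grasp (yaw -39.4°).

```bash
for i in 1; do python3 -m creep '[[[0,0,0,-0.077,1],[0,0,0,-0.077,1],[0,0,0,-0.077,1],[0,0,0,-0.077,1],[0,0,0,-0.077,1],[0,0,0,-0.077,1],[0,0,0,-0.077,1],[0,0,0,-0.077,1]]]'|grep orien; python3 -m creep '[[[0,0,0,-0.077,1],[0,0,0,-0.077,1],[0,0,0,-0.077,1],[0,0,0,-0.077,1],[0,0,0,-0.077,1],[0,0,0,-0.077,1],[0,0,0,-0.077,1],[0,0,0,-0.077,1]]]'|grep orien; python3 -m creep '[[[0,0,0,-0.077,1],[0,0,0,-0.077,1],[0,0,0,-0.077,1],[0,0,0,-0.077,1],[0,0,0,-0.077,1],[0,0,0,-0.077,1],[0,0,0,-0.077,1],[0,0,0,-0.077,1]]]'|grep orien; python3 -m creep '[[[0,0,0,-0.077,1],[0,0,0,-0.077,1],[0,0,0,0,1],[0,0,0,0,1],[0,0,0,0,1]]]'; done
python3 - <<'E'
from h import *
print(pose()[2]['joint_pos'])
plan((.395,.325,.44),-39.4)
E
```

```text
orientation: [176.3, -1.9, -160.8]
orientation: [176.3, 2.0, -105.5]
orientation: [179.6, 4.2, -50.0]
clock: 17.48
tool_pos: [0.4717, 0.2643, 0.4377]
orientation: [-179.5, 4.1, -36.7]
force: [0.2, -0.4, -0.0]
opening: 0.0874
gripper_force: 0.0
[ 48.3404   7.1154 -11.0716  -4.4019 -71.6814   6.3477]
shift units [-0.4885 -0.0144 -0.0116] min rows 2.344778348152279 spin 0.03031655884639627 rows 0.38107406371168495
```

Rotated free; a benign 4° tilt remains about the closing axis. I'll plan with the full rotation in terms of the fingertip point.

```bash
cat >> h.py <<'E'
def tplan(tip,yaw,ref=.178):
    p,R,o=pose(); t=p+R@np.array([0,0,ref])
    d=R.T@(np.array(tip)-t); y0=o['orientation'][2]
    print('tip',t,'tool z',R[:,2],'shift units',d/.2,'min rows',np.linalg.norm(d)/.0417,'spin',-((yaw-y0+180)%360-180)/90)
E
python3 - <<'E'
from h import *
tplan((.4275,.2985,.20),-39.4)
E
```

```text
tip [0.4623 0.2734 0.2601] tool z [-0.0523  0.0508 -0.9973] shift units [-0.1924  0.0063  0.3154] min rows 1.772364079660357 spin 0.03031655884639627
```

```bash
python3 -m creep '[[[-0.06,0.002,0,0.03,1],[-0.07,0.002,0,0,1],[-0.06,0.002,0.08,0,1],[0,0,0.12,0,1],[0,0,0.115,0,1],[0,0,0,0,0.8],[0,0,0,0,0.8]]]'
python3 - <<'E'
from h import *
tplan((.4275,.2985,.1345),-39.4)
s=wsnap()
for k in nets.landmark_of(s,'ear_defenders_under')[:1]: print(k['uv'],k['confidence'],atz(s,k['uv'],.131))
cv2.imwrite('pics/w7.png',s['frame'][...,::-1])
E
```

```text
clock: 18.07
tool_pos: [0.4378, 0.29, 0.3772]
orientation: [-179.8, 4.1, -39.2]
force: [-0.5, -0.2, 0.9]
opening: 0.0792
gripper_force: 0.0
tip [0.4283 0.2986 0.1996] tool z [-0.0536  0.0487 -0.9974] shift units [0.0211 0.0042 0.3251] min rows 1.5624184087831998 spin 0.0016761241904747395
[280.1, 212.6] 0.71 [0.4269 0.3004 0.131 ]
```

View pics/w7.png

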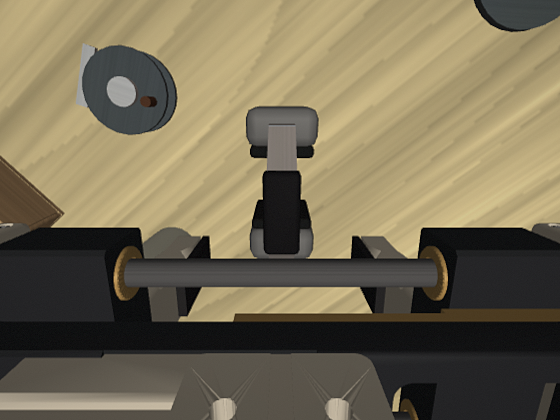

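The headband (columns 263–300, rows 170–253) is centred between the fingers and aligned with them. Descend and grip.

```bash
python3 -m creep '[[[0.01,0.004,0.1,0,0.8],[0.011,0,0.12,0,0.7],[0,0,0.08,0,0.7],[0,0,0.025,0,0.7],[0,0,0,0,0.7],[0,0,0,0,0.7]]]'|grep -v orient; python3 - <<'E'
from h import *
tplan((.4275,.2985,.1345),-39.4)
E
python3 -m creep '[[[0,0,0,0,0],[0,0,0,0,0],[0,0,0,0,0],[0,0,0,0,0],[0,0,0,0,0],[0,0,0,0,0],[0,0,0,0,0],[0,0,0,0,0]]]'
```

```text
clock: 18.67
tool_pos: [0.4378, 0.2905, 0.3139]
force: [0.2, -0.0, 0.2]
opening: 0.0615
gripper_force: 0.0
tip [0.4287 0.2997 0.1363] tool z [-0.051   0.0519 -0.9974] shift units [-0.0002  0.0088  0.0091] min rows 0.060830463652631075 spin 0.002777329970719696
clock: 19.33
tool_pos: [0.4372, 0.29, 0.3126]
orientation: [-179.6, 4.2, -39.2]
force: [-1.1, -1.6, 3.8]
opening: 0.0276
gripper_force: 30.0
```

```bash
python3 -m creep '[[[-0.003,0,-0.04,0,0],[-0.006,0,-0.08,0,0],[-0.01,0,-0.14,0,0],[-0.012,0,-0.16,0,0],[-0.012,0,-0.16,0,0],[-0.012,0,-0.16,0,0],[-0.008,0,-0.12,0,0],[-0.004,0,-0.06,0,0]]]'; python3 - <<'E'
from h import *
tplan((.661,.084,.32),-1.4)
E
```

```text
clock: 20.0
tool_pos: [0.4366, 0.289, 0.501]
orientation: [-179.4, 4.1, -39.1]
force: [0.1, 0.8, -2.9]
opening: 0.0278
gripper_force: 30.0
tip [0.4279 0.2986 0.3235] tool z [-0.0489  0.0539 -0.9973] shift units [ 1.5784  0.096  -0.0973] min rows 7.598413806822002 spin -0.4191262838759299
```

```bash
python3 -m creep '[[[0.08,0.005,-0.005,0,0],[0.13,0.008,-0.008,0,0],[0.17,0.01,-0.011,0,0],[0.18,0.011,-0.012,0,0],[0.18,0.011,-0.012,0,0],[0.18,0.011,-0.012,0,0],[0.18,0.011,-0.012,0,0],[0.18,0.011,-0.012,0,0]]]'|grep pos; python3 -m creep '[[[0.15,0.009,-0.009,0,0],[0.1,0.006,-0.005,0,0],[0.05,0.003,-0.002,-0.06,0],[0,0,0,-0.075,0],[0,0,0,-0.075,0],[0,0,0,-0.075,0],[0,0,0,-0.075,0],[0,0,0,-0.06,0]]]'; python3 -m creep '[[[0,0,0,0,0],[0,0,0,0,0]]]'; python3 - <<'E'
from h import *
tplan((.661,.084,.2),-1.4)
s=snapshot('scene');t=snapshot('top')
for n,c in(('s',s),('t',t)):
  for k in nets.landmark_of(c,'ear_defenders_under')[:1]: print(n,k['uv'],k['confidence'],atz(c,k['uv'],.315))
cv2.imwrite('pics/s8.png',cv2.resize(s['frame'][130:380,180:400],(704,600))[...,::-1][:, :])
E
```

```text
tool_pos: [0.6265, 0.1136, 0.4949]
clock: 21.33
tool_pos: [0.6698, 0.0742, 0.4935]
orientation: [-177.1, 3.1, -1.0]
force: [-0.4, -0.3, -1.9]
opening: 0.0275
gripper_force: 30.0
clock: 21.5
tool_pos: [0.6697, 0.0743, 0.4936]
orientation: [-177.2, 3.1, -1.5]
force: [0.3, 1.1, -2.8]
opening: 0.028
gripper_force: 30.0
tip [0.6603 0.0833 0.3161] tool z [-0.0531  0.0506 -0.9973] shift units [0.035  0.025  0.5787] min rows 2.7833185230615687 spin -0.000730893458348684
s [318.2, 161.3] 0.76 [0.6602 0.0818 0.315 ]
t [255.6, 175.3] 0.63 [0.6611 0.0878 0.315 ]
```

View pics/s8.png

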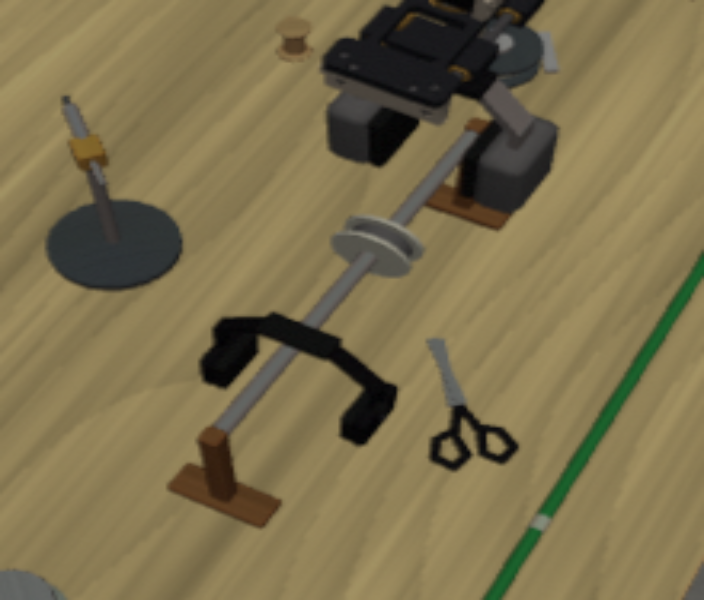

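The headset hangs astride the bar, level and clear of the spool. The thread spool is still standing. The ear defenders are over the left part, cups either side of the bar. Lowering.

```bash
python3 -m creep '[[[0.005,0.004,0.08,0,0],[0.008,0.006,0.14,0,0],[0.008,0.006,0.14,0,0],[0.008,0.006,0.14,0,0],[0.007,0.006,0.12,0,0],[0.004,0.003,0.06,0,0],[0.002,0.002,0.03,0,0],[0,0,0,0,0]]]'; python3 - <<'E'
from h import *
tplan((.6605,.084,.158),-1.4)
E
```

```text
clock: 22.37
tool_pos: [0.6706, 0.0747, 0.3505]
orientation: [-177.2, 3.2, -1.3]
force: [-0.2, -0.2, -1.6]
opening: 0.0277
gripper_force: 30.0
tip [0.661  0.0836 0.173 ] tool z [-0.054   0.0501 -0.9973] shift units [0.0015 0.0019 0.0748] min rows 0.3589044839770366 spin 0.0008960864978784382
```

```bash
python3 -m creep '[[[0,0,0.02,0,0],[0,0,0.02,0,0],[0,0,0.015,0,0],[0,0,0,0,0],[0,0,0,0,0]]]' | grep -E 'force|tool'; python3 -m creep '[[[0,0,0.008,0,0],[0,0,0.008,0,0],[0,0,0,0,0]]]'| grep -E 'force|tool'; python3 -m creep '[[[0,0,0.005,0,0],[0,0,0,0,0]]]'| grep -E 'force|tool'
```

```text
tool_pos: [0.67, 0.0753, 0.3408]
force: [0.2, 0.3, -2.8]
gripper_force: 30.0
tool_pos: [0.6697, 0.0754, 0.3369]
force: [-0.1, -0.1, -2.8]
gripper_force: 30.0
tool_pos: [0.6698, 0.0755, 0.336]
force: [0.1, -0.7, -2.8]
gripper_force: 30.0
```

```bash
for i in 1; do python3 -m creep '[[[0,0,0.005,0,0],[0,0,0.004,0,0],[0,0,0,0,0]]]' | grep -E 'force|tool';  python3 -m creep '[[[0,0,0.004,0,0],[0,0,0,0,0]]]'| grep -E 'force|tool'; done
```

```text
tool_pos: [0.6696, 0.0756, 0.3341]
force: [-0.4, -0.5, -2.5]
gripper_force: 30.0
tool_pos: [0.6697, 0.0756, 0.3339]
force: [-0.4, 0.6, -0.1]
gripper_force: 30.0
```

Contact is starting. I'll go a touch lower, then release with a limited opening (spool nearby).

```bash
python3 -m creep '[[[0,0,0.004,0,0],[0,0,0,0,0]]]' | grep -E 'force|tool';  python3 -m creep '[[[0,0,0,0,0.45],[0,0,0,0,0.45],[0,0,0,0,0.5],[0,0,0,0,0.5],[0,0,0,0,0.5],[0,0,0,0,0.5]]]'; python3 -m creep '[[[0,0,-0.02,0,0.5],[0,0,-0.05,0,0.5],[0,0,-0.1,0,0.5],[0,0,-0.15,0,0.5],[0,0,-0.15,0,0.6],[0,0,-0.15,0,0.6],[0,0,-0.1,0,0.6],[0,0,0,0,0.6]]]'
python3 - <<'E'
from h import *
s=snapshot('scene')
for q in ['headset_under','ear_defenders_under']:
  for k in nets.landmark_of(s,q)[:1]: print(q,k['uv'],k['confidence'],atz(s,k['uv'],.152))
for q in['thread_spool','varnish','reel','epoxy_jar']:
  for k in nets.landmark_of(s,q)[:1]: print(q,k['confidence'],atz(s,k['uv'],0))
cv2.imwrite('pics/s9.png',cv2.resize(s['frame'][130:380,140:380],(576,600))[...,::-1])
E
```

```text
tool_pos: [0.6696, 0.0756, 0.3338]
force: [-2.1, -0.1, 4.3]
gripper_force: 30.0
clock: 24.28
tool_pos: [0.6697, 0.0757, 0.3327]
orientation: [-177.2, 3.1, -1.3]
force: [-0.1, 0.4, -0.1]
opening: 0.0439
gripper_force: 0.0
clock: 24.95
tool_pos: [0.6777, 0.0678, 0.4835]
orientation: [-177.1, 2.5, -1.3]
force: [-0.1, -0.1, 0.3]
opening: 0.0522
gripper_force: 0.0
headset_under [272.1, 268.5] 0.83 [ 0.6529 -0.1071  0.152 ]
ear_defenders_under [316.1, 208.3] 0.82 [0.668  0.0779 0.152 ]
varnish 0.57 [ 0.4616 -0.2574  0.    ]
epoxy_jar 0.68 [ 0.5976 -0.3901  0.    ]
```

View pics/s9.png

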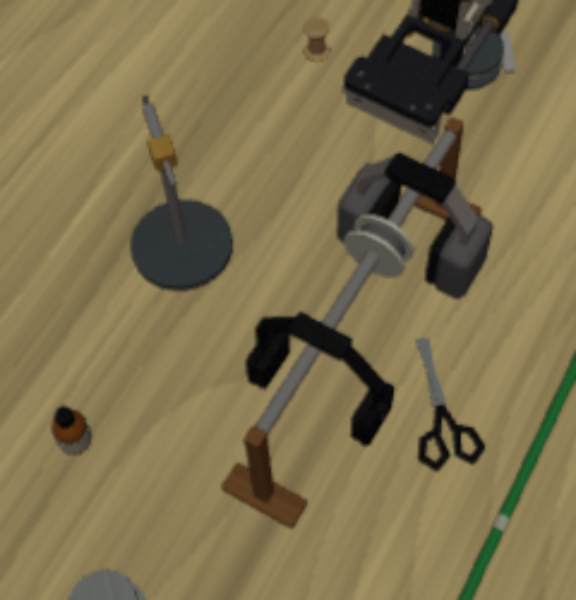

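Both hang astride the bar, level, one each side of the spool, and the bystanders are standing. After a short settle I'll hand in.

```bash
python3 -m creep '[[[0,0,0,0,0.6],[0,0,0,0,0.6],[0,0,0,0,0.6],[0,0,0,0,0.6],[0,0,0,0,0.6],[0,0,0,0,0.6],[0,0,0,0,0.6],[0,0,0,0,0.6]]]'|grep force; python3 -c "
from h import *
print(workorder.close_job())"
```

```text
force: [-1.2, 0.3, -0.3]
gripper_force: 0.0
the job is handed in; nothing more can be done
None
```

The ear defenders hang over the bar left of the spool and the headset over it on the right; in the last picture both were level and every bystander in view was standing (brush cup out of frame), and the job is handed in, though no verdict came back.

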